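# Turn a control module over against the turning stop

## Robot

A 6-joint arm with a two-finger parallel gripper is mounted at the origin on the work surface. World frame = base frame: x ahead of the robot, y to its left, z up, the work surface at z = 0. Lengths are in m, angles in rad, forces in N, time in s.
With the tool pointing down it reaches from about 0.25 to 0.725 m from the base axis. Payload 4 kg.
Tool frame: the origin (TCP) lies on the centre line of the jaws, within the pads' length; the fingertips stand 11 mm ahead of it and the grasp point (between the pads) lies 8 mm behind it; z points along the fingers, x is the direction in which the jaws open and shut, and the axes are right-handed (so a half turn about z gives the same grasp; the last joint's range is limited). The gripper opens to 85 mm and grips with 20 to 120 N. Pads are 22 mm wide; open, the fingers measure 114 mm over their backs; the gripper's body (76 mm by 85 mm) begins 54 mm behind the grasp point. The pads swing forward as they close: fully open they stand 13 mm farther back than shut.
Start: joints at [-1.25, 0.241, 0.005, 1.335, 0, 1.571], TCP at [0.158, -0.474, 0.242] pointing down, gripper open.
Joint ranges: [-2.72, 2.72], [-1.05, 1.87], [-1.09, 1.28], [-1.99, 2.15], [-1.42, 1.44], [-3.14, 3.14]. Speed limits (rad/s): [2.79, 2.79, 3.14, 3.14, 3.14, 3.14].

## Interface

Orientations are given as a unit quaternion [x, y, z, w].
In Python, from workcell import bot, viewer, order gives the robot as it stands. The module is installed in compiled form; this text tells all that it offers.
- The arm moves only by the tool send_rows, never from a script. Its argument "increments" is a list that holds one entry, the list of rows, each a list of 4 numbers: the shift along the tool's x, y, z in m, then the turn about the tool's z in degrees. A call has exactly 8 rows; each row shifts and turns the pose as measured when the row begins, along the tool's axes as they then stand; what a row does not reach is not made up. A row lasts 1/10 s, in which the tool goes at most 50 mm and 8.59 degrees, less where a joint would pass 70% of its speed; a pose out of reach is approached as far as the arm can. A call is refused whole if a number of a shift passes 0.05 or a number of a turn 8.59, either way. A call with a gripper value outside its range is refused whole. "hand" is the closure, from -1 (fully open) to 1 (shut), so that 0 is half open, set as the call begins (left out, the last holds). The fingers move at their own pace and stop on an object; the grip force is fixed at half the most. Time passes only in rows, so rows that do not move let the fingers close, or fill a call up. It gives the time, the measured TCP pose, the force and the opening at its end, in the units of the state.
- bot.get_obs(): the state, without advancing time (a new reading comes with each control period).
- viewer.camera(name): name is "side" or "top" or "wrist"; returns a dict with "image" (384x512x3 uint8, red, green, blue), "range_z" (384x512 float32, m along the optical axis (not along the pixel's ray), 0 where there is no reading), "camera_matrix" (3x3 intrinsics, pixels), "dist" ([k1, k2, p1, p2, k3] as OpenCV has them; the pictures are not rectified), "eye" and "rotation" of the camera in the world. Camera axes: x right, y down, z forward; pixel columns grow to the right and rows downward; lengths in m; the calibration is good to about 2 mm. A picture is of the moment at which its call begins.
- order.job_done(): hands the job in, once; it reports no verdict.
The state is a dict: "clock": time; "joint_pos": joint angles; "joint_vel": joint speeds; "tau": joint torques, N m; "eef_pos": TCP position; "tool_rot": TCP orientation; "ft_force": force on the tool from outside, world axes, zero at the start; "ft_torque": the same for the moment, N m; "grip_width": finger opening in m.
Only numpy, scipy, OpenCV 4.12 (cv2) and the standard library are available. Lean on these libraries where they do the work, as an engineer would, in place of code of your own. Each camera call takes 0.05 s, during which the arm holds its last target.

## Task

Turn the flat control module over so that its bare metal base faces up: with the fingertips, push it along the mat against the sloping steel stop until it tips up and leans on the stop, then reach behind the stop and push its raised edge back so that it topples over and lies flat, board side down, on the mat in front of the stop. Never pick the module up off the mat, and leave everything else on the bench where it is.

Things in the scene. Friction and masses are not known exactly. Their poses are not given: they have to be found in the camera images.
- stop: Steel turning stop fixed to the mat, 170 mm long (y), 71 mm deep. Its flat front face leans away at 60 degrees to the mat, from the foot line up to an edge 42 mm high; behind it a back 32 mm high and a 4 mm flange. The face is slippery (friction about 0.1), the mat is not. Origin: middle of the foot line, on the mat; x level, from the module's side into the stop; y along the foot line; z up.
- stop_top (a point): Middle of the stop's upper edge, 24 mm behind its foot line, 42 mm up. The module leaning flat on the face, near edge at the foot line, has its upper edge 69 mm up, 27 mm above and 16 mm behind this point; it stays there when let go; pushed in less it may slide down. A push on the back of that upper edge, towards the robot and past upright, topples it onto its board side.
- module: Flat rigid slab 80 (x) by 100 (y) by 7 mm thick, about 150 g: aluminium base below, green circuit board sunk in a black rim above, nothing stands out. Origin: centre of the metal underside; z out of the board side (up at the start), x roughly towards the stop at the start. It starts flat on the mat, far edge some 10 to 40 mm from the foot line, up to 15 degrees askew, 15 mm off to the side.
- module_near (a point): Push here, low along the mat, straight at the stop: the far edge climbs the face and the slab tips up (up to about 10 N to start it climbing, then 2 N). Middle of the module's near (-x) side face, at half thickness; on the slab and moves with it.
- module_far (a point): Middle of the module's far (+x) side face, at half thickness; on the slab and moves with it.
- module_left (a point): Middle of the module's left (+y) side face, at half thickness; on the slab and moves with it.
- module_right (a point): Middle of the module's right (-y) side face, at half thickness; on the slab and moves with it.
- tape: Bystander, to be left alone: roll of amber tape lying flat, 72 mm across, 24 mm high, hole 52 mm.
- socket: Bystander, to be left alone: small steel socket standing upright, 24 mm across, 30 mm high.
- paste: Bystander, to be left alone: grey screw-cap jar, 42 mm across, 55 mm high.
- screwdriver: Bystander, to be left alone: screwdriver lying on the mat.
- wrench: Bystander, to be left alone: steel wrench lying on the mat.
- scraper: Bystander, to be left alone: putty scraper with a red handle lying on the mat.
- cap: Bystander, to be left alone: small red plastic terminal cap, 30 mm across, 26 mm high.
There are look-alikes about, which are no part of the job. What is meant by the module is not pink or purple, and is the smaller of those in its own colour.

How it is judged:
By the outcome, as a careful person would: the job done as asked, in the order asked, and still so for the second after the job is handed in, with the robot touching nothing.
It also fails if it takes over 59 s, if anything falls off the work surface, if the arm or the gripper's body presses on something with over 40 N, if the wrist force passes 120 N, or if a joint passes its speed limit or range.

## Working session

There is one attempt and no reset: what is moved stays moved. The work goes in short steps, Python scripts to look and compute and a tool call to move; the robot and the scene stay as the last step left them, time stands still between calls to the robot, and variables do not carry over. Pictures are saved under pics/ and viewed, and the job is handed in when it is done.

Besides the shell and the picture viewer there is one more tool, called after "Emit:" as name(argument=value, ...), one argument or row to a line, values as JSON. send_rows: Moves the arm, as the interface text tells. Its arguments: {"type":"object","properties":{"increments":{"type":"array","items":{"type":"array","items":{"type":"array","items":{"type":"number"}}}},"hand":{"type":"number"}},"required":["increments"]}

```bash
mkdir -p pics; ls; cat > h.py <<'E'
import numpy as np, cv2
from workcell import bot, viewer, order
from scipy.spatial.transform import Rotation as R
def shot(n,fn):
    c=viewer.camera(n); cv2.imwrite('pics/'+fn,c['image'][:,:,::-1]); np.savez('pics/'+fn[:-4],**c); return c
def rot(c):
    r=np.array(c['rotation'],float)
    return r if r.shape==(3,3) else R.from_quat(r).as_matrix()
def ray(c,uv):
    p=cv2.undistortPoints(np.array(uv,float).reshape(-1,1,2),c['camera_matrix'],c['dist']).reshape(-1,2)
    return np.c_[p,np.ones(len(p))]@rot(c).T
def plane(c,uv,z):
    d=ray(c,uv); e=np.array(c['eye']); return e+d*((z-e[2])/d[:,2])[:,None]
def depthpts(c,uv):
    uv=np.array(uv); d=ray(c,uv); zz=c['range_z'][uv[:,1].astype(int),uv[:,0].astype(int)]
    return np.array(c['eye'])+d*zz[:,None]
E
python3 - <<'E'
from h import *
for n in ['top','side','wrist']:
    c=shot(n,n+'0.png'); print(n,c['eye'],rot(c).round(3).tolist(),c['camera_matrix'].tolist(),c['dist'])
o=bot.get_obs(); print(o)
E
```

```text
pics
top [ 0.13040985 -0.03508542  1.6421532 ] [[0.069, -0.973, 0.218], [-0.998, -0.067, 0.016], [-0.001, -0.219, -0.976]] [[475.9267060905112, 0.0, 249.42122580942873], [0.0, 475.9267060905112, 189.94273619542093], [0.0, 0.0, 1.0]] [-0.1456167  0.         0.         0.         0.       ]
side [ 0.32060898 -0.84516602  0.63087937] [[0.977, -0.113, 0.181], [-0.213, -0.561, 0.8], [0.011, -0.82, -0.572]] [[348.6649543684412, 0.0, 251.5614865136616], [0.0, 348.6649543684412, 188.77983546164796], [0.0, 0.0, 1.0]] [0.02425947 0.         0.         0.         0.        ]
wrist [ 0.23254867 -0.45015149  0.37239818] [[0.315, -0.904, -0.288], [-0.949, -0.3, -0.094], [-0.002, 0.303, -0.953]] [[277.4557148468457, 0.0, 262.8918405602364], [0.0, 277.4557148468457, 189.3375822520224], [0.0, 0.0, 1.0]] [-0.03662766  0.          0.          0.          0.        ]
{'clock': 0.15, 'joint_pos': array([-1.25001967e+00,  2.41253350e-01,  4.00410398e-03,  1.33519735e+00,
        4.25039538e-05,  1.57080467e+00]), 'joint_vel': array([ 7.36169621e-04, -4.09768803e-03,  4.96912244e-03,  9.32436829e-05,
       -2.90457722e-04, -5.98526415e-04]), 'tau': array([ 4.94704454e-04, -3.72634900e+01,  2.52638841e+01,  1.23648639e-02,
        2.71391144e-05, -7.72633712e-06]), 'eef_pos': array([ 0.15751399, -0.47404107,  0.24159945]), 'tool_rot': array([ 8.10954637e-01, -5.85108447e-01, -6.56716884e-04, -5.00022615e-04]), 'ft_force': array([ 0.14249447, -0.19794806,  0.19949164]), 'ft_torque': array([-0.0150511 , -0.01941373,  0.01012313]), 'grip_width': 0.0857563911844521}
```

View pics/top0.png

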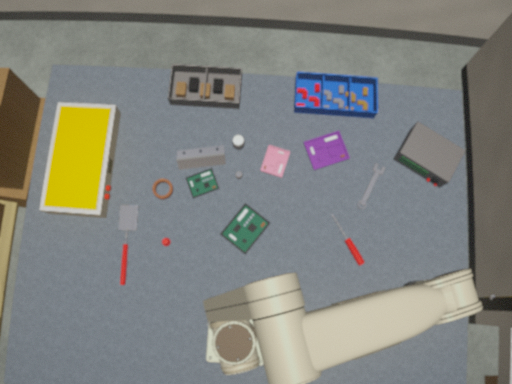

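View pics/side0.png

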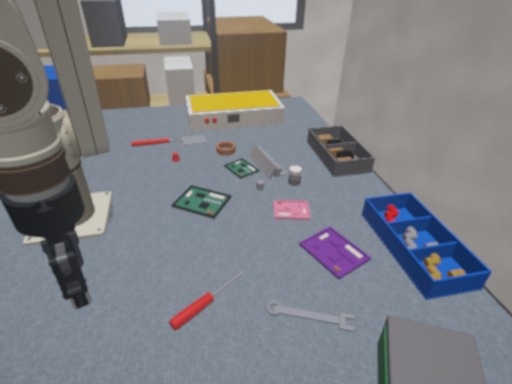

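View pics/wrist0.png

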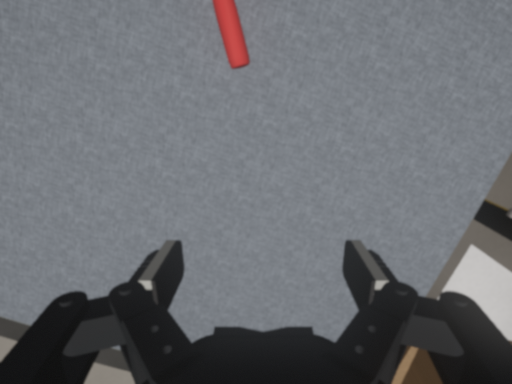

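The top view shows the small green module at (202,182), with the stop just beyond it at (200,156). The tape is at (163,189), the socket at (239,175) and the paste jar at (238,141). The larger green board at (245,228) is a look-alike. Next I'll measure the module and the stop.

```bash
cat > m.py <<'E'
from h import *
c=dict(np.load('pics/top0.npz'))
im=c['image']
big=cv2.resize(im[120:220,140:270],None,fx=6,fy=6,interpolation=cv2.INTER_CUBIC)
cv2.imwrite('pics/topcrop.png',big[:,:,::-1])
vv,uu=np.mgrid[0:384,0:512]
P=depthpts(c,np.c_[uu.ravel(),vv.ravel()]).reshape(384,512,3)
print('mat z',np.median(P[200:215,180:215,2]))
hsv=cv2.cvtColor(im,cv2.COLOR_RGB2HSV)
sub=np.zeros((384,512),bool); sub[160:205,180:225]=1
# dark or green vs mat
m=sub&((hsv[...,2]<75)|((hsv[...,0]>45)&(hsv[...,0]<90)&(hsv[...,1]>70)))
m=m.astype(np.uint8)
cs,_=cv2.findContours(m,0,2)
k=max(cs,key=cv2.contourArea); r=cv2.minAreaRect(k); print(r)
b=cv2.boxPoints(r); w=plane(c,b,0.007); print(w.round(4)); print(np.linalg.norm(w-np.roll(w,1,0),axis=1), w.mean(0))
def reg(name,sl,zmin,zmax=0.2):
    q=P[sl].reshape(-1,3); q=q[(q[:,2]>zmin)&(q[:,2]<zmax)]
    print(name,len(q),q.min(0).round(3),q.max(0).round(3),np.median(q,0).round(3))
    return q
q=reg('stop',np.s_[143:170,172:228],0.028); 
q=reg('stoptop',np.s_[143:170,172:228],0.037)
v=np.polyfit(q[:,1],q[:,0],1);print('line',v)
reg('paste',np.s_[132:151,229:247],0.03)
reg('sock',np.s_[168:182,233:245],0.015)
reg('tape',np.s_[178:200,150:176],0.012)
E
python3 m.py
```

```text
mat z -0.0003707337826499568
((201.876708984375, 182.6712188720703), (19.662912368774414, 25.749053955078125), 69.44395446777344)
[[0.5244 0.2179 0.007 ]
 [0.5633 0.1351 0.007 ]
 [0.4979 0.1049 0.007 ]
 [0.4596 0.187  0.007 ]]
[0.07180661 0.09142395 0.07200954 0.09057376] [0.51128932 0.16123775 0.007     ]
stop 331 [0.567 0.089 0.028] [0.625 0.259 0.051] [0.597 0.18  0.035]
stoptop 108 [0.576 0.089 0.037] [0.623 0.256 0.051] [0.594 0.179 0.04 ]
line [-0.21474465  0.63251137]
paste 105 [0.643 0.025 0.032] [0.679 0.061 0.062] [0.659 0.043 0.054]
sock 36 [0.536 0.024 0.017] [0.558 0.043 0.039] [0.546 0.034 0.029]
tape 161 [0.445 0.263 0.012] [0.513 0.331 0.034] [0.479 0.294 0.023]
```

```bash
python3 - <<'E'
from h import *
c=dict(np.load('pics/side0.npz'));im=c['image']
cv2.imwrite('pics/sidecrop.png',cv2.resize(im[130:220,200:320],None,fx=6,fy=6,interpolation=cv2.INTER_CUBIC)[:,:,::-1])
E
```

```text
(no output)
```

View pics/topcrop.png

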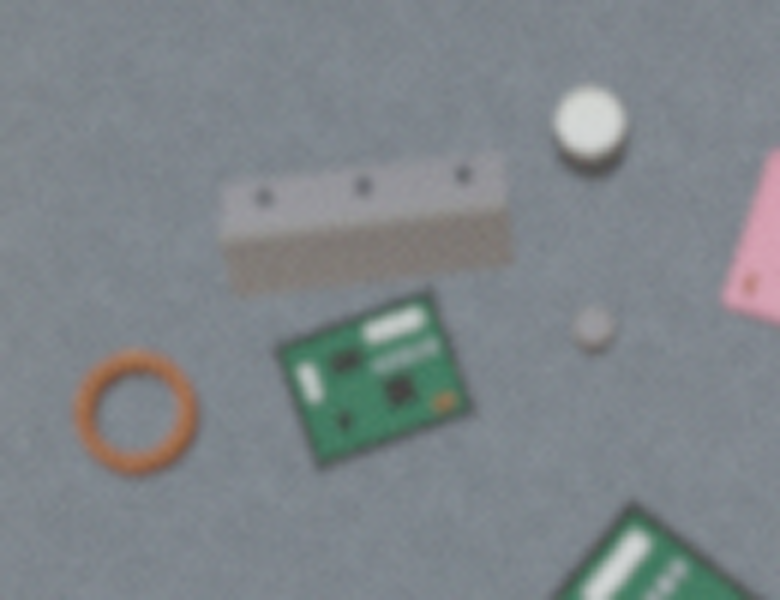

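View pics/sidecrop.png

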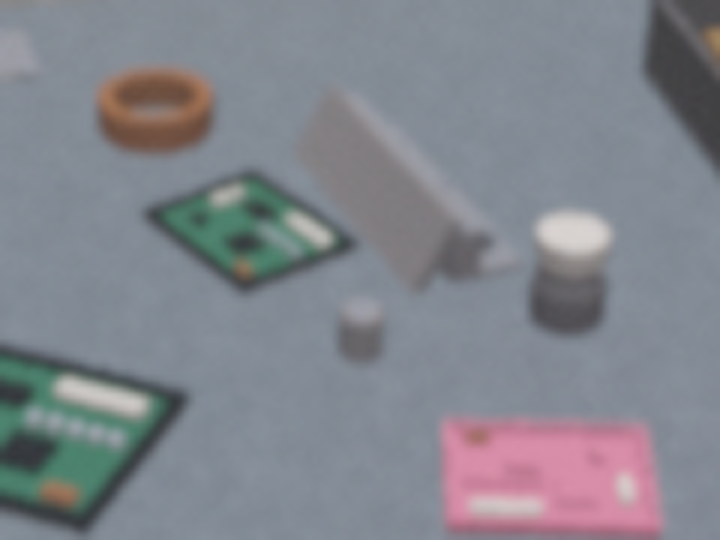

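```bash
python3 - <<'E'
from h import *
c=dict(np.load('pics/top0.npz'))
s=dict(np.load('pics/side0.npz'))
f=lambda a:(np.array(a,float)+.5)/6-.5+[140,120]
g=lambda a:(np.array(a,float)+.5)/6-.5+[200,130]
foot=plane(c,f([(240,296),(513,265)]),0);top=plane(c,f([(222,240),(508,208)]),.042);back=plane(c,f([(222,186),(500,152)]),.004)
mod=plane(c,f([(277,350),(431,290),(474,411),(319,467)]),.007)
for n,a in zip(('foot','top','back'),(foot,top,back)):
    d=a[1]-a[0]; print(n,a.round(4).tolist(),a.mean(0).round(4),np.linalg.norm(d),np.degrees(np.arctan2(-d[0],d[1])+np.pi)%360, )
print('mod',mod.round(4),mod.mean(0)); print(np.linalg.norm(mod-np.roll(mod,1,0),axis=1))
for n,a,z in [('side foot R',[(415,290)],0),('side top',[(452,218),(338,88)],.042),('side mod',[(147,213),(253,170),(355,241),(245,291)],.007),('sock top',[(361,305)],.03)]:
    print(n,plane(s,g(a),z).round(4).tolist())
E
```

```text
foot [[0.5578, 0.2467, 0.0], [0.5879, 0.0853, 0.0]] [0.5728 0.166  0.    ] 0.16421503627581394 10.55802493827656
top [[0.5799, 0.2536, 0.042], [0.6105, 0.0879, 0.042]] [0.5952 0.1707 0.042 ] 0.16846294994105482 10.453449418851047
back [[0.6243, 0.264, 0.004], [0.6567, 0.0985, 0.004]] [0.6405 0.1812 0.004 ] 0.16862959019853882 11.068327808139912
mod [[0.5245 0.2201 0.007 ]
 [0.5673 0.1321 0.007 ]
 [0.4956 0.1005 0.007 ]
 [0.4558 0.1885 0.007 ]] [0.51079008 0.16030831 0.007     ]
[0.0756308  0.09783385 0.07838061 0.09658114]
side foot R [[0.5893, 0.0864, 0.0]]
side top [[0.6092, 0.0897, 0.042], [0.5821, 0.2488, 0.042]]
side mod [[0.4552, 0.1849, 0.007], [0.5245, 0.2217, 0.007], [0.5658, 0.1318, 0.007], [0.4952, 0.0932, 0.007]]
sock top [[0.5454, 0.0338, 0.03]]
```

The two views agree:

| Item | Measurement |
|---|---|
| Stop foot line middle | about (0.572, 0.167) |
| Stop x direction | about 10.6° |
| Module centre | about (0.511, 0.160), yaw about 24°, so about 14° askew |

I'll use two half-open fingertips to square the module as I push it. First I turn the tool so the jaws lie along the stop.

Emit:
send_rows(
  increments=[
    [[0, 0, 0, -7.2], [0, 0, 0, -7.2], [0, 0, 0, -7.2], [0, 0, 0, -7.2], [0, 0, 0, -7.2], [0, 0, 0, -7.2], [0, 0, 0, -7.2], [0, 0, 0, -7.2]],
  ],
  hand=-0.3,
)

```text
clock: 0.95
eef_pos: [0.1568, -0.4719, 0.2383]
tool_rot: [0.995, -0.102, -0.002, -0.004]
ft_force: [-0.9, 0.4, 0.1]
grip_width: 0.0555
```

Emit:
send_rows(
  increments=[
    [[0, 0, 0, -7.0], [0, 0, 0, -7.0], [0, 0, 0, -7.0], [0, 0, 0, -7.0], [0, 0, 0, -7.0], [0, 0, 0, -7.0], [0, 0, 0, -7.0], [0, 0, 0, -7.0]],
  ],
)

```text
clock: 1.75
eef_pos: [0.1561, -0.4698, 0.235]
tool_rot: [0.918, 0.397, 0.001, -0.008]
ft_force: [1.0, 0.0, -0.1]
grip_width: 0.0552
```

Emit:
send_rows(
  increments=[
    [[0, 0, 0, -7.0], [0, 0, 0, -7.0], [0, 0, 0, -7.0], [0, 0, 0, -7.0], [0, 0, 0, -7.0], [0, 0, 0, -6.0], [0, 0, 0, -4.0], [0, 0, 0, 0]],
  ],
)

```text
clock: 2.55
eef_pos: [0.1554, -0.4677, 0.2319]
tool_rot: [0.684, 0.73, 0.006, -0.011]
ft_force: [0.1, 0.3, 0.7]
grip_width: 0.0558
```

```bash
cat > s.py <<'E'
from h import *
o=bot.get_obs(); M=R.from_quat(o['tool_rot']).as_matrix()
print(o['clock'],o['eef_pos'].round(4),'xaxis',np.degrees(np.arctan2(M[1,0],M[0,0])).round(2),'tilt',M[:,2].round(4),'F',o['ft_force'].round(2),'w',o['grip_width'].round(4),'q',o['joint_pos'].round(2))
O=np.array([.572,.167]);a=np.radians(10.6);xs=np.array([np.cos(a),np.sin(a)]);ys=np.array([-xs[1],xs[0]])
d=o['eef_pos'][:2]-O; print('stop frame',d@xs,d@ys)
for n,t in [('start',O-.15*xs+.003*ys),('behind',O+.085*xs+.003*ys)]:
    print(n,t.round(3),'toolxyz to go (z=.1)',(M.T@(np.r_[t,.1]-o['eef_pos'])).round(4))
E
python3 s.py
```

```text
Traceback (most recent call last):
  File "s.py", line 3, in <module>
    print(o['clock'],o['eef_pos'].round(4),'xaxis',np.degrees(np.arctan2(M[1,0],M[0,0])).round(2),'tilt',M[:,2].round(4),'F',o['ft_force'].round(2),'w',o['grip_width'].round(4),'q',o['joint_pos'].round(2))
                                                                                                                                                        ^^^^^^^^^^^^^^^^^^^^^
AttributeError: 'float' object has no attribute 'round'
```

```bash
sed -i "s/o\['grip_width'\].round(4)/round(o['grip_width'],4)/" s.py; python3 s.py
```

```text
2.55 [ 0.1554 -0.4677  0.2319] xaxis 93.71 tilt [-0.0076  0.0231 -0.9997] F [0.06 0.28 0.74] w 0.0558 q [-1.25  0.25 -0.01  1.33  0.   -1.31]
stop frame -0.5262295372872843 -0.5472556782140676
start [0.424 0.142] toolxyz to go (z=.1) [0.5881 0.3084 0.1439]
behind [0.655 0.186] toolxyz to go (z=.1) [0.6163 0.5417 0.1431]
```

Emit:
send_rows(
  increments=[
    [[0.042, 0.022, 0.008, 0], [0.042, 0.022, 0.008, 0], [0.042, 0.022, 0.008, 0], [0.042, 0.022, 0.008, 0], [0.042, 0.022, 0.008, 0], [0.042, 0.022, 0.008, 0], [0.042, 0.022, 0.008, 0], [0.042, 0.022, 0.008, 0]],
  ],
)

```text
clock: 3.35
eef_pos: [0.3156, -0.1159, 0.1714]
tool_rot: [0.694, 0.719, 0.006, -0.008]
ft_force: [1.2, -1.2, -0.5]
grip_width: 0.0558
```

```bash
python3 s.py
```

```text
3.35 [ 0.3156 -0.1159  0.1714] xaxis 92.02 tilt [-0.0029  0.0187 -0.9998] F [ 1.24 -1.16 -0.47] w 0.0558 q [-0.37 -0.03 -0.49  1.11  0.02 -0.4 ]
stop frame -0.3040907361916176 -0.2309201523005009
start [0.424 0.142] toolxyz to go (z=.1) [0.2529 0.1176 0.0759]
behind [0.655 0.186] toolxyz to go (z=.1) [0.2879 0.35   0.076 ]
```

Emit:
send_rows(
  increments=[
    [[0.04, 0.022, 0.011, -1.4], [0.04, 0.022, 0.011, -1.4], [0.04, 0.022, 0.011, -1.4], [0.04, 0.022, 0.011, -1.4], [0.04, 0.022, 0.011, -1.4], [0.04, 0.022, 0.011, -1.4], [0, 0, 0.015, 0], [0, 0, 0.02, 0]],
  ],
)

```text
clock: 4.15
eef_pos: [0.432, 0.1564, 0.0741]
tool_rot: [0.639, 0.769, 0.011, -0.003]
ft_force: [-0.5, -1.5, -0.7]
grip_width: 0.0552
```

```bash
python3 s.py
```

```text
4.15 [0.432  0.1564 0.0741] xaxis 100.63 tilt [ 0.0103  0.0207 -0.9997] F [-0.54 -1.45 -0.67] w 0.0552 q [ 0.34  0.3  -0.39  0.86  0.02  0.15]
stop frame -0.1396023060180701 0.01537536820773469
start [0.424 0.142] toolxyz to go (z=.1) [-0.0119 -0.01   -0.0262]
behind [0.655 0.186] toolxyz to go (z=.1) [-0.012   0.2249 -0.023 ]
```

Emit:
send_rows(
  increments=[
    [[-0.005, -0.004, 0.01, 0], [-0.005, -0.004, 0.01, 0], [0, 0, 0.01, 0], [0, 0, 0.01, 0], [0, 0, 0.005, 0], [0, 0, 0.003, 0], [0, 0, 0, 0], [0, 0, 0, 0]],
  ],
)

```text
clock: 4.95
eef_pos: [0.4253, 0.1475, 0.0205]
tool_rot: [0.64, 0.768, 0.01, -0.004]
ft_force: [0.2, -0.1, 0.0]
grip_width: 0.0554
```

```bash
python3 s.py; python3 - <<'E'
from h import *
c=shot('side','side1.png'); cv2.imwrite('pics/side1c.png',cv2.resize(c['image'][100:230,140:320],None,fx=4,fy=4,interpolation=2)[:,:,::-1])
E
```

```text
4.95 [0.4253 0.1475 0.0205] xaxis 100.41 tilt [ 0.0064  0.0198 -0.9998] F [ 0.25 -0.13  0.01] w 0.0554 q [ 0.32  0.37 -0.47  0.72  0.02  0.14]
stop frame -0.1477457491665288 0.007853001465317717
start [0.424 0.142] toolxyz to go (z=.1) [-0.0034 -0.0015 -0.0796]
behind [0.655 0.186] toolxyz to go (z=.1) [-0.0026  0.2335 -0.0772]
```

View pics/side1c.png

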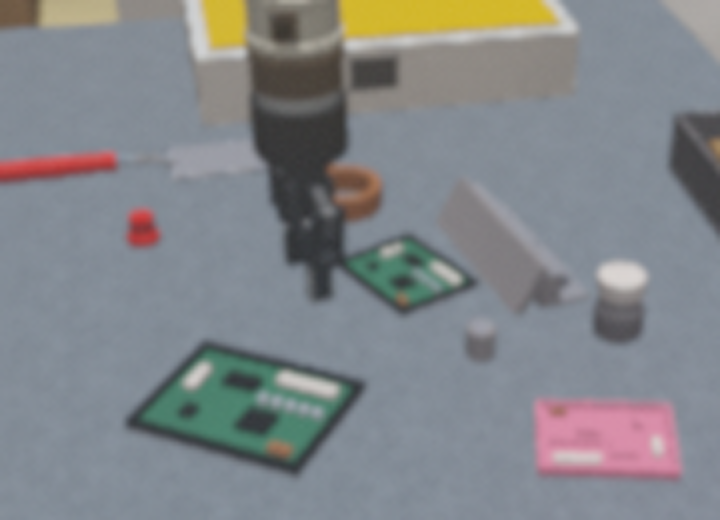

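Emit:
send_rows(
  increments=[
    [[0, 0, 0.002, 0], [0, 0, 0.002, 0], [0, 0, 0.001, 0], [0, 0, 0.001, 0], [0, 0, 0.001, 0], [0, 0, 0.001, 0], [0, 0, 0.0005, 0], [0, 0, 0, 0]],
  ],
)

```text
clock: 5.8
eef_pos: [0.4264, 0.1481, 0.0125]
tool_rot: [0.64, 0.768, 0.011, -0.003]
ft_force: [-0.0, -0.2, 0.3]
grip_width: 0.0553
```

```bash
python3 s.py
```

```text
5.8 [0.4264 0.1481 0.0125] xaxis 100.4 tilt [ 0.0091  0.0207 -0.9997] F [-0.05 -0.16  0.28] w 0.0553 q [ 0.32  0.38 -0.48  0.69  0.02  0.14]
stop frame -0.1465473450256001 0.008174982397107827
start [0.424 0.142] toolxyz to go (z=.1) [-0.0035 -0.0023 -0.0876]
behind [0.655 0.186] toolxyz to go (z=.1) [-0.0027  0.2327 -0.0846]
```

Emit:
send_rows(
  increments=[
    [[0, 0, 0.001, 0], [0, 0, 0.001, 0], [0, 0, 0.0005, 0], [0, 0, 0, 0], [0, 0, 0, 0], [0, 0, 0, 0], [0, 0, 0, 0], [0, 0, 0, 0]],
  ],
)

```text
clock: 6.6
eef_pos: [0.4266, 0.1482, 0.0098]
tool_rot: [0.64, 0.768, 0.011, -0.003]
ft_force: [0.2, 0.3, 0.6]
grip_width: 0.0555
```

```bash
python3 s.py; python3 - <<'E'
from h import *
c=shot('wrist','wr1.png')
E
```

```text
6.6 [0.4266 0.1482 0.0098] xaxis 100.4 tilt [ 0.0092  0.0208 -0.9997] F [0.23 0.33 0.58] w 0.0555 q [ 0.32  0.39 -0.48  0.69  0.02  0.14]
stop frame -0.14641142697656023 0.008237797926738837
start [0.424 0.142] toolxyz to go (z=.1) [-0.0036 -0.0024 -0.0903]
behind [0.655 0.186] toolxyz to go (z=.1) [-0.0027  0.2326 -0.0873]
```

View pics/wr1.png

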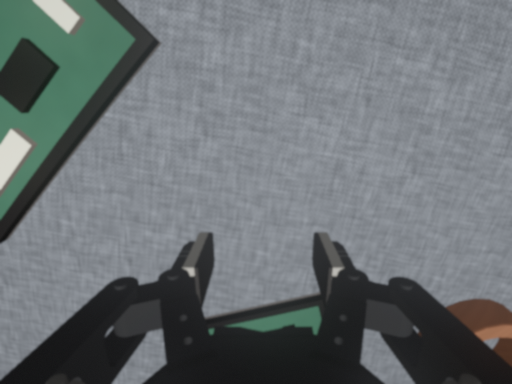

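Emit:
send_rows(
  increments=[
    [[0, 0, 0.0007, 0], [0, 0, 0.0005, 0], [0, 0, 0.0005, 0], [0, 0, 0, 0], [0, 0, 0, 0], [0, 0, 0, 0], [0, 0, 0, 0], [0, 0, 0, 0]],
  ],
)

```text
clock: 7.45
eef_pos: [0.4266, 0.1482, 0.008]
tool_rot: [0.64, 0.768, 0.011, -0.003]
ft_force: [0.2, 0.4, -0.2]
grip_width: 0.0555
```

```bash
python3 s.py
```

```text
7.45 [0.4266 0.1482 0.008 ] xaxis 100.4 tilt [ 0.0092  0.0207 -0.9997] F [ 0.23  0.4  -0.18] w 0.0555 q [ 0.32  0.39 -0.48  0.68  0.02  0.14]
stop frame -0.1464016752541647 0.008275950789337284
start [0.424 0.142] toolxyz to go (z=.1) [-0.0036 -0.0024 -0.0921]
behind [0.655 0.186] toolxyz to go (z=.1) [-0.0028  0.2326 -0.0891]
```

Emit:
send_rows(
  increments=[
    [[0, 0.006, 0.0003, 0], [0, 0.006, 0.0001, 0], [0, 0.006, 0.0001, 0], [0, 0.006, 0.0001, 0], [0, 0.006, 0.0001, 0], [0, 0.006, 0.0001, 0], [0, 0.006, 0.0001, 0], [0, 0.004, 0, 0]],
  ],
)

```text
clock: 8.25
eef_pos: [0.468, 0.1556, 0.0075]
tool_rot: [0.64, 0.768, 0.005, -0.008]
ft_force: [-5.2, -0.6, 6.9]
grip_width: 0.0556
```

```bash
python3 s.py; python3 - <<'E'
from h import *
c=shot('side','side2.png'); cv2.imwrite('pics/side2c.png',cv2.resize(c['image'][100:230,180:320],None,fx=5,fy=5,interpolation=2)[100:,:,::-1])
c=shot('top','top2.png'); cv2.imwrite('pics/top2c.png',cv2.resize(c['image'][120:220,140:270],None,fx=6,fy=6,interpolation=2)[:,:,::-1])
E
```

```text
8.25 [0.468  0.1556 0.0075] xaxis 100.35 tilt [-0.006   0.0176 -0.9998] F [-5.25 -0.63  6.92] w 0.0556 q [ 0.31  0.46 -0.36  0.75  0.02  0.13]
stop frame -0.10434855676613808 0.007890244772401083
start [0.424 0.142] toolxyz to go (z=.1) [-0.0034 -0.0459 -0.0925]
behind [0.655 0.186] toolxyz to go (z=.1) [-0.0024  0.1891 -0.0931]
```

View pics/side2c.png

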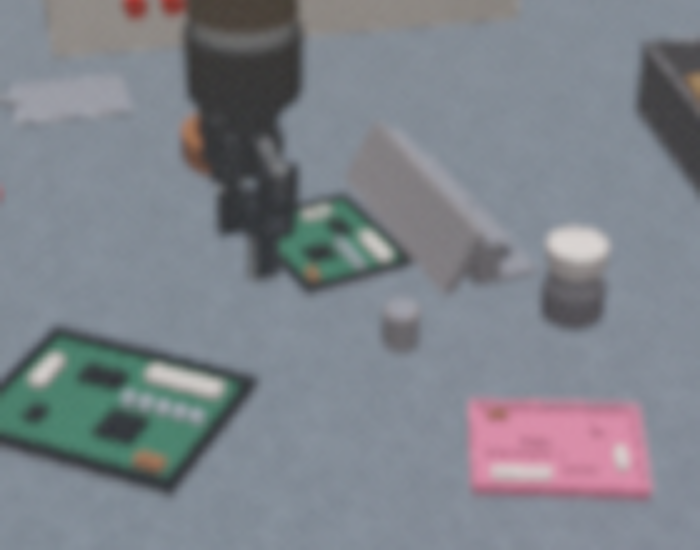

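View pics/top2c.png

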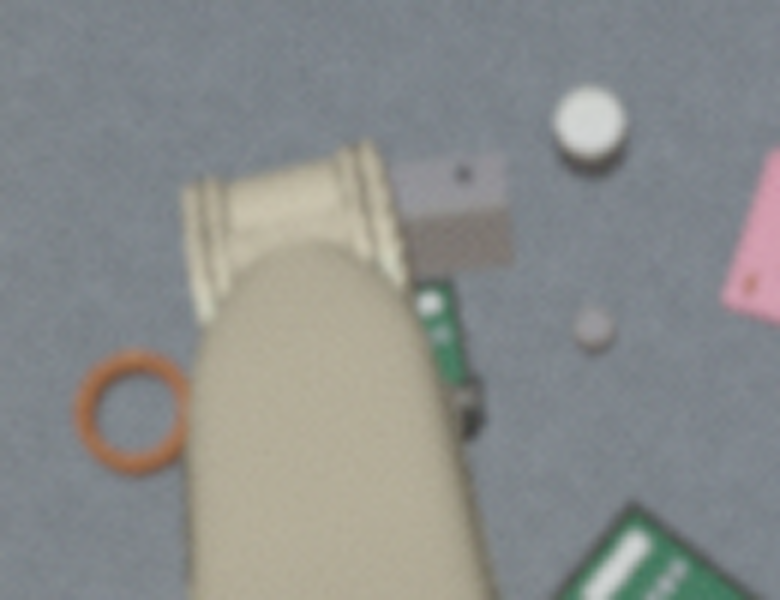

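Emit:
send_rows(
  increments=[
    [[0, 0, -0.001, 0], [0, 0.004, -0.0002, 0], [0, 0.004, 0, 0], [0, 0.003, 0, 0], [0, 0.002, 0, 0], [0, 0.001, 0, 0], [0, 0, 0, 0], [0, 0, 0, 0]],
  ],
)

```text
clock: 9.15
eef_pos: [0.4814, 0.158, 0.0076]
tool_rot: [0.64, 0.768, 0.003, -0.009]
ft_force: [-2.6, -0.6, 2.3]
grip_width: 0.0559
```

```bash
python3 s.py; python3 - <<'E'
from h import *
c=shot('side','side3.png'); cv2.imwrite('pics/side3c.png',cv2.resize(c['image'][120:190,210:310],None,fx=8,fy=8,interpolation=2)[:,:,::-1])
E
```

```text
9.15 [0.4814 0.158  0.0076] xaxis 100.39 tilt [-0.0104  0.0171 -0.9998] F [-2.55 -0.61  2.34] w 0.0559 q [ 0.31  0.49 -0.32  0.77  0.02  0.12]
stop frame -0.09072425846689346 0.00783488515078542
start [0.424 0.142] toolxyz to go (z=.1) [-0.0033 -0.0599 -0.092 ]
behind [0.655 0.186] toolxyz to go (z=.1) [-0.0025  0.1751 -0.0937]
```

View pics/side3c.png

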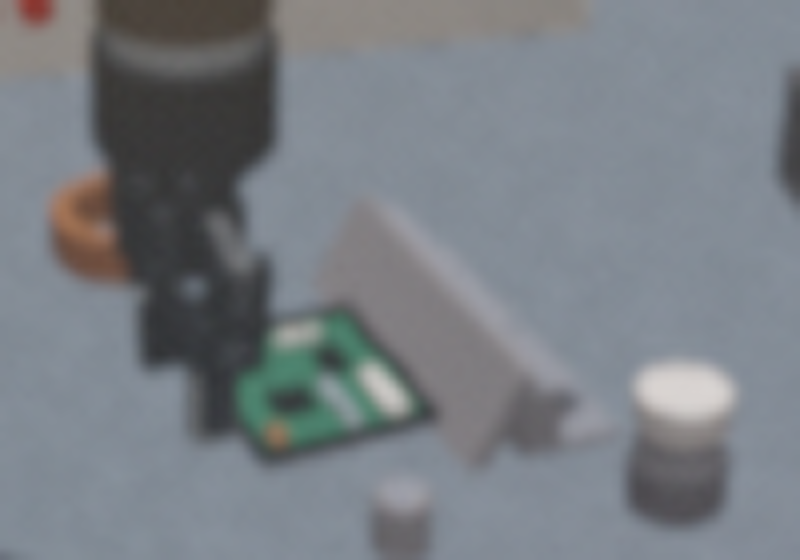

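Emit:
send_rows(
  increments=[
    [[0, 0, -0.0012, 0], [0, 0.005, -0.0002, 0], [0, 0.005, -0.0002, 0], [0, 0.005, -0.0002, 0], [0, 0.005, -0.0002, 0], [0, 0.005, -0.0002, 0], [0, 0.005, -0.0002, 0], [0, 0.005, 0, 0]],
  ],
)

```text
clock: 10.0
eef_pos: [0.5208, 0.1649, 0.0095]
tool_rot: [0.64, 0.768, 0.004, -0.008]
ft_force: [-0.8, 0.1, -0.3]
grip_width: 0.0556
```

```bash
python3 s.py; python3 - <<'E'
from h import *
c=shot('side','side4.png'); cv2.imwrite('pics/side4c.png',cv2.resize(c['image'][120:190,210:310],None,fx=8,fy=8,interpolation=2)[:,:,::-1])
E
```

```text
10.0 [0.5208 0.1649 0.0095] xaxis 100.36 tilt [-0.0065  0.0171 -0.9998] F [-0.82  0.09 -0.27] w 0.0556 q [ 0.3   0.54 -0.21  0.82  0.02  0.12]
stop frame -0.05070339593348464 0.00733065485638917
start [0.424 0.142] toolxyz to go (z=.1) [-0.0031 -0.0996 -0.0902]
behind [0.655 0.186] toolxyz to go (z=.1) [-0.0021  0.1354 -0.091 ]
```

View pics/side4c.png

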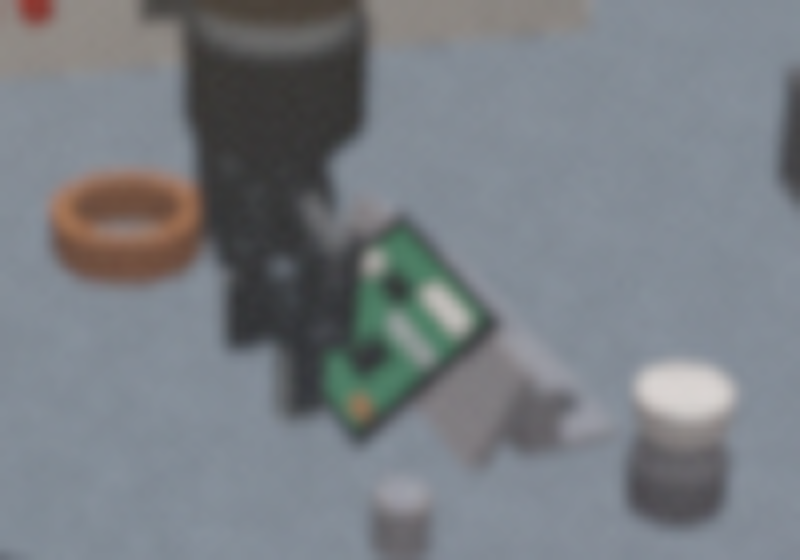

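The module is tipping up squarely. I'll keep pushing.

Emit:
send_rows(
  increments=[
    [[0, 0.005, 0.0006, 0], [0, 0.005, 0.0002, 0], [0, 0.005, -0.0001, 0], [0, 0.005, -0.0002, 0], [0, 0.004, -0.0002, 0], [0, 0.003, 0, 0], [0, 0.002, 0, 0], [0, 0, 0, 0]],
  ],
)

```text
clock: 10.85
eef_pos: [0.5531, 0.1708, 0.0093]
tool_rot: [0.64, 0.768, 0.005, -0.008]
ft_force: [-1.4, 0.0, 0.6]
grip_width: 0.0552
```

```bash
python3 s.py; python3 - <<'E'
from h import *
c=shot('side','side5.png'); cv2.imwrite('pics/side5c.png',cv2.resize(c['image'][120:190,210:310],None,fx=8,fy=8,interpolation=2)[:,:,::-1])
E
```

```text
10.85 [0.5531 0.1708 0.0093] xaxis 100.35 tilt [-0.0054  0.0175 -0.9998] F [-1.43  0.04  0.55] w 0.0552 q [ 0.29  0.59 -0.11  0.87  0.02  0.11]
stop frame -0.0179143990760785 0.007252445945037442
start [0.424 0.142] toolxyz to go (z=.1) [-0.0032 -0.1323 -0.0905]
behind [0.655 0.186] toolxyz to go (z=.1) [-0.0021  0.1027 -0.091 ]
```

View pics/side5c.png

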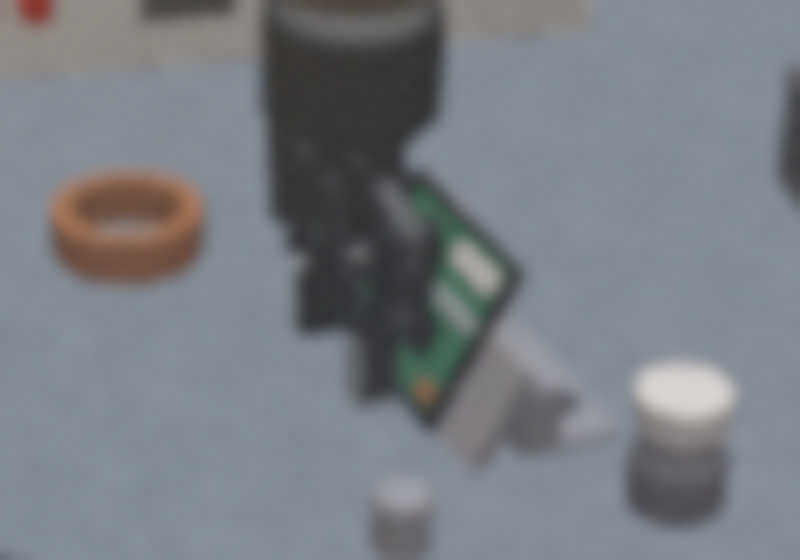

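Emit:
send_rows(
  increments=[
    [[0, 0.001, 0.0005, 0], [0, 0.001, 0.0003, 0], [0, 0.001, 0, 0], [0, 0.001, 0, 0], [0, 0, 0, 0], [0, 0, 0, 0], [0, 0, 0, 0], [0, 0, 0, 0]],
  ],
)

```text
clock: 11.7
eef_pos: [0.5532, 0.1708, 0.0092]
tool_rot: [0.64, 0.768, 0.002, -0.01]
ft_force: [-2.8, -0.0, 2.8]
grip_width: 0.0555
```

```bash
python3 s.py
```

```text
11.7 [0.5532 0.1708 0.0092] xaxis 100.35 tilt [-0.0118  0.0162 -0.9998] F [-2.75 -0.04  2.83] w 0.0555 q [ 0.29  0.6  -0.1   0.88  0.02  0.11]
stop frame -0.017785162566122278 0.007241140890356909
start [0.424 0.142] toolxyz to go (z=.1) [-0.0032 -0.133  -0.0897]
behind [0.655 0.186] toolxyz to go (z=.1) [-0.0022  0.102  -0.0917]
```

```bash
python3 - <<'E'
from h import *
c=shot('side','side6.png'); cv2.imwrite('pics/side6c.png',cv2.resize(c['image'][120:190,210:310],None,fx=8,fy=8,interpolation=2)[:,:,::-1])
O=np.array([.572,.167]);a=np.radians(10.6);xs=np.array([np.cos(a),np.sin(a)]);ys=np.array([-xs[1],xs[0]])
for z in (.060,.066,.0695,.0727):
    p=plane(c,[((522+.5)/8-.5+210,(272+.5)/8-.5+120)],z)[0]; d=p[:2]-O; print('upper R corner',z,d@xs,d@ys)
p=plane(c,[((432+.5)/8-.5+210,(428+.5)/8-.5+120)],0.0)[0]; d=p[:2]-O; print('lower R',d@xs,d@ys)
E
```

```text
upper R corner 0.06 0.04318267701326904 -0.03735519488161188
upper R corner 0.066 0.038174896484368476 -0.046932995969354005
upper R corner 0.0695 0.03525369117584317 -0.05252004660387029
upper R corner 0.0727 0.03258287489376292 -0.057628207183999365
lower R -0.001330270899732775 -0.04870351940307074
```

View pics/side6c.png

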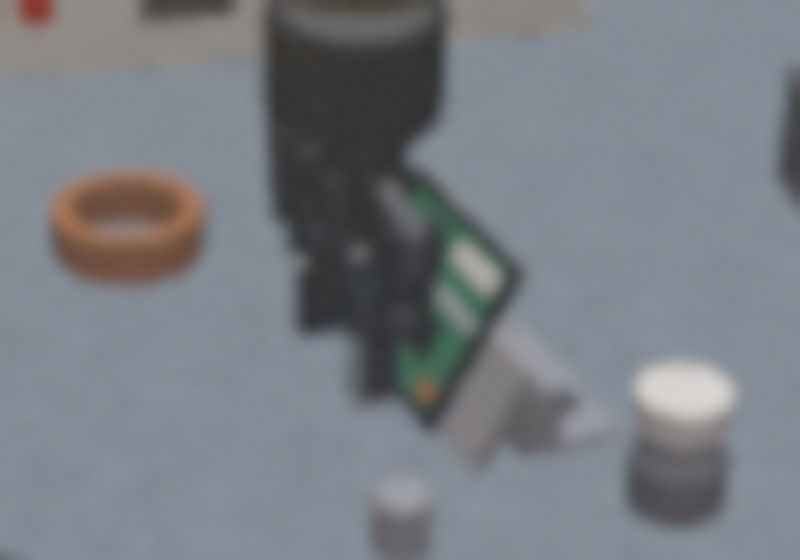

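Emit:
send_rows(
  increments=[
    [[0, 0.003, 0, 0], [0, 0.003, 0, 0], [0, -0.004, -0.0005, 0], [0, -0.006, -0.001, 0], [0, -0.01, -0.001, 0], [0, -0.015, -0.002, 0], [0, -0.02, -0.005, 0], [0, -0.02, -0.005, 0]],
  ],
)

```text
clock: 12.55
eef_pos: [0.4829, 0.1578, 0.0252]
tool_rot: [0.64, 0.768, 0.003, -0.01]
ft_force: [-0.7, 1.2, -0.6]
grip_width: 0.0555
```

```bash
python3 s.py; python3 - <<'E'
from h import *
c=shot('side','side7.png'); cv2.imwrite('pics/side7c.png',cv2.resize(c['image'][120:190,210:310],None,fx=8,fy=8,interpolation=2)[:,:,::-1])
E
```

```text
12.55 [0.4829 0.1578 0.0252] xaxis 100.34 tilt [-0.0117  0.0169 -0.9998] F [-0.66  1.2  -0.63] w 0.0555 q [ 0.3   0.46 -0.29  0.82  0.02  0.12]
stop frame -0.0893034110691649 0.007375063038136743
start [0.424 0.142] toolxyz to go (z=.1) [-0.0032 -0.0613 -0.0744]
behind [0.655 0.186] toolxyz to go (z=.1) [-0.0022  0.1737 -0.0764]
```

View pics/side7c.png

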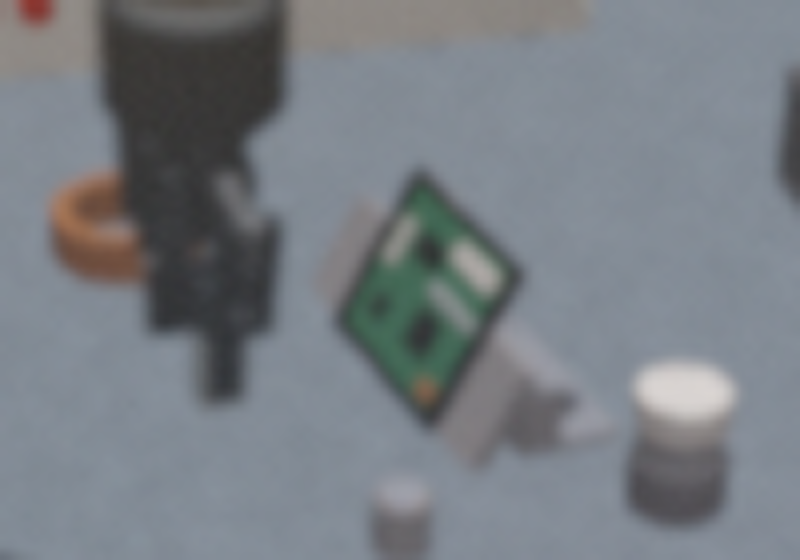

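Emit:
send_rows(
  increments=[
    [[0, 0, -0.035, 0], [0, 0, -0.04, 0], [0, 0, -0.04, 0], [0, 0.035, -0.01, 0], [0, 0.035, 0, 0], [0, 0.035, 0, 0], [0, 0.03, 0, 0], [0, 0.02, 0, 0]],
  ],
)

```text
clock: 13.4
eef_pos: [0.6359, 0.1834, 0.1563]
tool_rot: [0.64, 0.769, 0.005, -0.008]
ft_force: [-0.8, -0.4, 0.5]
grip_width: 0.0553
```

```bash
python3 s.py
```

```text
13.4 [0.6359 0.1834 0.1563] xaxis 100.46 tilt [-0.0067  0.0175 -0.9998] F [-0.77 -0.41  0.47] w 0.0553 q [0.27 0.61 0.35 1.31 0.02 0.09]
stop frame 0.06581025348365582 0.004412121750330305
start [0.424 0.142] toolxyz to go (z=.1) [-0.003  -0.2156  0.057 ]
behind [0.655 0.186] toolxyz to go (z=.1) [-0.0024  0.0194  0.0562]
```

Emit:
send_rows(
  increments=[
    [[0, 0.015, 0, 0], [0, 0.003, 0.02, 0], [0, 0, 0.025, 0], [0, 0, 0.02, 0], [0, 0, 0.015, 0], [0, 0, 0.008, 0], [0, 0, 0, 0], [0, 0, 0, 0]],
  ],
)

```text
clock: 14.2
eef_pos: [0.661, 0.1895, 0.0646]
tool_rot: [0.64, 0.768, 0.009, -0.004]
ft_force: [0.6, -0.4, 0.6]
grip_width: 0.0554
```

```bash
python3 s.py;  python3 - <<'E'
from h import *
c=shot('side','side8.png'); cv2.imwrite('pics/side8c.png',cv2.resize(c['image'][110:190,210:310],None,fx=7,fy=7,interpolation=2)[:,:,::-1])
E
```

```text
14.2 [0.661  0.1895 0.0646] xaxis 100.43 tilt [ 0.0048  0.0198 -0.9998] F [ 0.56 -0.37  0.63] w 0.0554 q [0.27 0.72 0.29 1.14 0.02 0.09]
stop frame 0.09167414303351284 0.005772373182118325
start [0.424 0.142] toolxyz to go (z=.1) [-0.0028 -0.2414 -0.0374]
behind [0.655 0.186] toolxyz to go (z=.1) [-0.0021 -0.0064 -0.0355]
```

View pics/side8c.png

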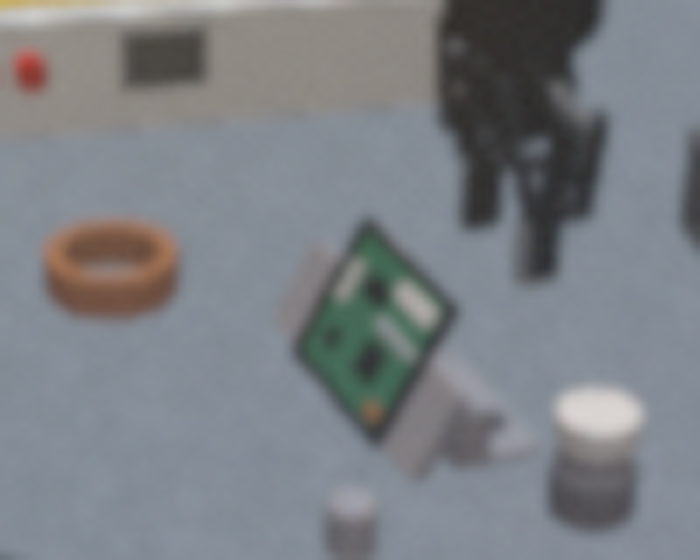

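Emit:
send_rows(
  increments=[
    [[0, -0.012, 0.001, 0], [0, -0.012, 0.001, 0], [0, -0.01, 0, 0], [0, -0.006, 0, 0], [0, -0.005, 0, 0], [0, -0.005, 0, 0], [0, -0.005, 0, 0], [0, -0.005, 0, 0]],
  ],
)

```text
clock: 15.05
eef_pos: [0.6065, 0.1799, 0.0701]
tool_rot: [0.64, 0.768, 0.016, 0.001]
ft_force: [0.1, -0.2, 0.5]
grip_width: 0.0554
```

```bash
python3 s.py;  python3 - <<'E'
from h import *
c=shot('side','side9.png'); cv2.imwrite('pics/side9c.png',cv2.resize(c['image'][110:190,210:310],None,fx=7,fy=7,interpolation=2)[:,:,::-1])
E
```

```text
15.05 [0.6065 0.1799 0.0701] xaxis 100.43 tilt [ 0.0221  0.0243 -0.9995] F [ 0.14 -0.24  0.53] w 0.0554 q [0.28 0.6  0.08 1.03 0.02 0.1 ]
stop frame 0.036333898753247905 0.006374943084621019
start [0.424 0.142] toolxyz to go (z=.1) [-0.0033 -0.1855 -0.0348]
behind [0.655 0.186] toolxyz to go (z=.1) [-0.0026  0.0494 -0.0286]
```

View pics/side9c.png

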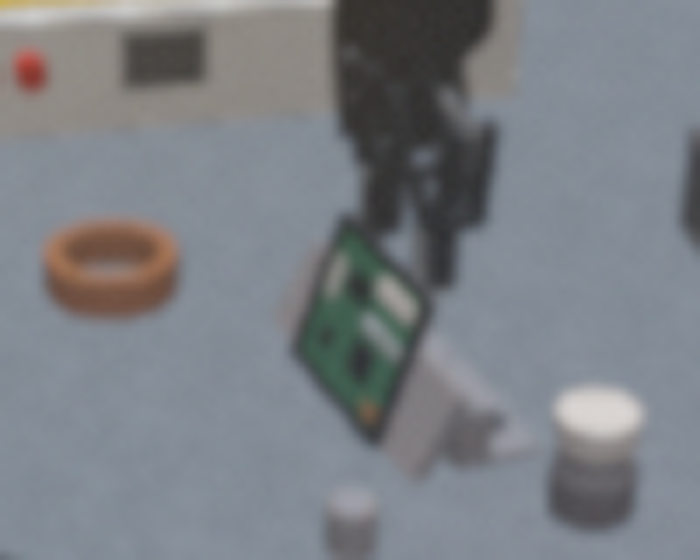

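Emit:
send_rows(
  increments=[
    [[0, -0.005, 0.002, 0], [0, -0.006, 0.0015, 0], [0, -0.006, 0.001, 0], [0, -0.006, 0.001, 0], [0, -0.006, 0.001, 0], [0, -0.006, 0.001, 0], [0, -0.006, 0.001, 0], [0, -0.006, 0.001, 0]],
  ],
)

```text
clock: 15.9
eef_pos: [0.555, 0.1706, 0.0575]
tool_rot: [0.64, 0.768, 0.015, -0.0]
ft_force: [-0.1, 0.7, 0.3]
grip_width: 0.0556
```

```bash
python3 s.py;  python3 - <<'E'
from h import *
c=shot('side','side10.png'); cv2.imwrite('pics/side10c.png',cv2.resize(c['image'][110:190,210:310],None,fx=7,fy=7,interpolation=2)[:,:,::-1])
E
```

```text
15.9 [0.555  0.1706 0.0575] xaxis 100.43 tilt [ 0.0187  0.0235 -0.9995] F [-0.06  0.71  0.35] w 0.0556 q [ 0.29  0.52 -0.09  0.94  0.02  0.11]
stop frame -0.016065922005889313 0.006695502704776658
start [0.424 0.142] toolxyz to go (z=.1) [-0.0032 -0.1329 -0.0456]
behind [0.655 0.186] toolxyz to go (z=.1) [-0.0026  0.102  -0.0403]
```

View pics/side10c.png

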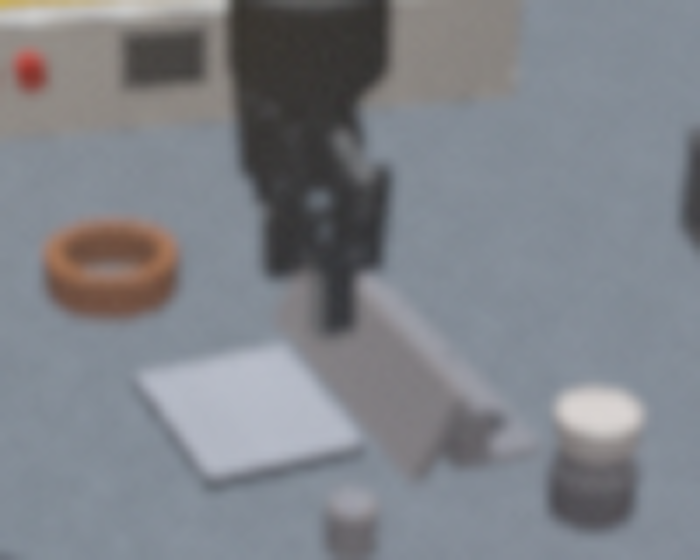

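The module has toppled and lies flat in front of the stop with the bare metal up. I'll raise the arm clear and check the rest of the bench.

Emit:
send_rows(
  increments=[
    [[0, 0, -0.02, 0], [0, 0, -0.03, 0], [0, 0, -0.03, 0], [0, 0, -0.03, 0], [-0.04, -0.01, -0.01, 0], [-0.045, -0.01, 0, 0], [-0.045, 0, 0, 0], [-0.045, 0, 0, 0]],
  ],
)

```text
clock: 16.75
eef_pos: [0.5636, -0.0071, 0.1789]
tool_rot: [0.635, 0.773, 0.015, 0.0]
ft_force: [1.5, -0.1, -0.6]
grip_width: 0.0551
```

Emit:
send_rows(
  increments=[
    [[-0.045, 0, 0, 0], [-0.045, 0, 0, 0], [-0.04, 0, 0, 0], [-0.03, 0, 0, 0], [-0.01, 0, 0, 0], [0, 0, 0, 0], [0, 0, 0, 0], [0, 0, 0, 0]],
  ],
)

```text
clock: 17.55
eef_pos: [0.597, -0.1851, 0.176]
tool_rot: [0.637, 0.771, 0.016, 0.002]
ft_force: [0.1, 0.7, 0.6]
grip_width: 0.0556
```

```bash
python3 s.py;  python3 - <<'E'
from h import *
c=shot('top','top11.png'); s=shot('side','side11.png')
a=np.load('pics/top0.npz')['image'];b=c['image']
d=cv2.GaussianBlur(np.abs(a.astype(int)-b).max(2).astype(np.uint8),(0,0),1)
cv2.imwrite('pics/d.png',np.hstack([b[:,:400,::-1],cv2.cvtColor(np.clip(d*3.,0,255).astype(np.uint8),8)[:,:400]]))
vv,uu=np.mgrid[140:215,170:225]
P=depthpts(c,np.c_[uu.ravel(),vv.ravel()]);O=np.array([.572,.167]);t=np.radians(10.6);q=(P[:,:2]-O)@np.array([[np.cos(t),-np.sin(t)],[np.sin(t),np.cos(t)]])
m=(q[:,0]>-.07)&(q[:,0]<-.03)&(abs(q[:,1])<.03); print('module z',P[m,2].min(),P[m,2].max(),np.median(P[m,2]))
E
```

```text
17.55 [ 0.597  -0.1851  0.176 ] xaxis 100.84 tilt [ 0.0231  0.023  -0.9995] F [0.06 0.65 0.6 ] w 0.0556 q [-0.31  0.51  0.23  1.27  0.03 -0.5 ]
stop frame -0.040190540719574966 -0.3506464359886356
start [0.424 0.142] toolxyz to go (z=.1) [ 0.3527 -0.1105  0.0795]
behind [0.655 0.186] toolxyz to go (z=.1) [0.3517 0.1244 0.0858]
module z -0.010369589084075814 0.017563815141448114 0.006566599347277213
```

View pics/d.png

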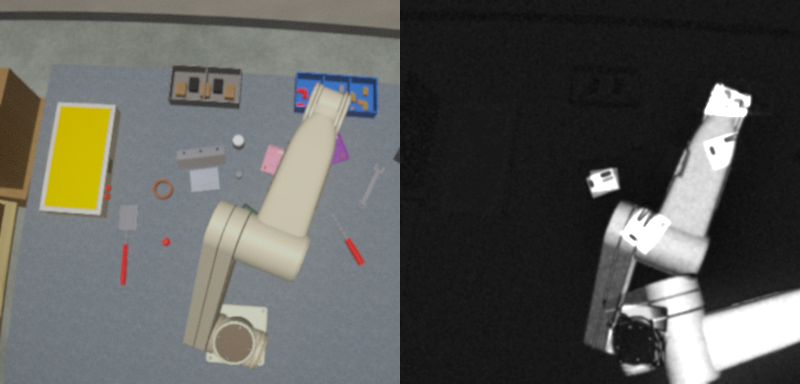

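View pics/side11.png

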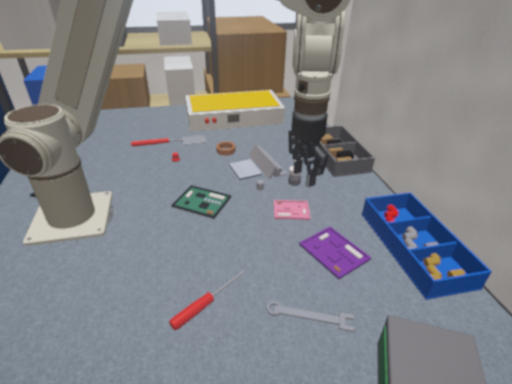

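The module lies flat at (205,180) in the top view, bare metal up and about 6.6 mm high. The difference image shows only the module and the arm changed, and the gripper hangs free at a height of 0.18 m.

```bash
python3 -c "
from h import *
print(order.job_done())"
```

```text
the job is handed in; nothing more can be done
None
```

The module is turned over: it lies flat in front of the stop with its bare metal base up. I handed the job in at about 17.7 s on the robot's clock.

- **Tipping:** I pushed the module along the mat with two half-open fingertips, which also squared it to the stop. It tipped up and stayed leaning on the stop after I backed the fingers off.
- **Toppling:** I reached over behind the stop and pushed the raised edge back towards the robot, and it fell onto its board side. It was never gripped or lifted.
- **Last checks:** The module's top measures about 6.6 mm above the mat, against a 7 mm slab. In the before/after top views nothing else changed where the arm didn't cover the view. In the last side view everything in sight is where it was. The arm was clear, with the fingers about 0.17 m up.
- **Contact with the mat:** Early in the push the fingertips brushed the mat with about 7 N, so I raised them slightly. The highest force I read after any move was about 9 N.

No check failed or disagreed.

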